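# Drop two balm tins from the counter dispenser

### The job

Two wooden dispensers stand on the table, one loaded with pink-lidded balm tins and one with navy-lidded tins. On the one with the pink tins, pull the slide gate out by its orange handle so that both pink tins drop into the tray below, then push the gate fully home again and let go. Do not handle the tins themselves, and leave the gate of the navy dispenser shut.

Things in the scene. Friction and masses are not known exactly. Their poses are not given: they have to be found in the camera images.
- pink_handle (a point): Grip point, at z = 0.138 on the centre line of the upright orange handle of the pink dispenser's gate; moves with the gate. The handle is 16 mm wide (y), 14 mm deep (x), its top at z = 0.151, its foot on the gate plate at z = 0.104. Axes as the dispenser's: x points from the handle to the case, z up; pull along -x, push home along +x. Pinch across y from above.
- dispenser_pink: Case holding the pink tins, fixed: wood, 77 mm square, 160 mm high, open on top, clear front to -x; origin under its centre, z up. Handle 90 mm along -x when shut. Below the gate an open-fronted tray: floor z = 0.008, 67 mm wide, from x = -75 to +33 mm, front lip to z = 0.034. An identical case with navy tins stands left or right of it; both turned by up to 20 degrees.
- pink_gate (a joint): How far the slide gate of the pink dispenser is pulled out, in m: 0 fully home, 0.070 at its outer stop. It starts within 6 mm of home. It slides level with about 1.2 N of friction and stays where it is left. The 67 mm square well above it is wholly clear at 0.067.
- pink_tin_1: Lower pink tin: 57 mm across and 20 mm high, 45 g, white with a pink patterned lid; origin at the centre of its underside, z up through the lid. At the start it lies on the gate plate inside the dispenser, underside at z = 0.104.
- pink_tin_2: Upper pink tin: 57 mm across and 20 mm high, 45 g, white with a pink patterned lid; origin at the centre of its underside, z up through the lid. At the start it lies on the lower pink tin.
- navy_gate (a joint): The same value for the gate of the other dispenser, with navy tins: to be left alone. It also starts within 6 mm of home.
Things that resemble listed ones, but are neither listed nor needed, are in the scene too. What is shaped like the pink_tin_2 but red or yellow is not meant.

How it is judged:
By the outcome, as a careful person would: the job done as asked, in the order asked, and still so for the second after the job is handed in, with the robot touching nothing.
It also fails if it takes over 32 s, if anything falls off the work surface, if the arm or the gripper's body presses on something with over 40 N, if the wrist force passes 120 N, or if a joint passes its speed limit or range.

### The arm

A 7-joint arm with a two-finger parallel gripper is mounted at the origin on the work surface; the furniture and walls round the work are solid. World frame = base frame: x ahead of the robot, y to its left, z up, the work surface at z = 0. Lengths are in mm, angles in rad, forces in N, time in s.
With the tool pointing down it reaches from about 400 to 900 mm from the base axis. Payload 5.6 kg.
Tool frame: the origin (TCP) lies midway between the tips of the shut fingers; the grasp point (between the pads) lies 19 mm behind it; z points along the fingers, y is the line along which they close (so a half turn about z gives the same grasp; the last joint's range is limited). The gripper opens to 92 mm and grips with 3 to 60 N. Pads are 20 mm wide; open, the fingers measure 128 mm over their backs; the gripper's body (75 mm by 189 mm) begins 69 mm behind the grasp point.
Start: joints at [1.075, 0.468, -0.012, 1.603, 0.006, 1.071, -0.056], TCP at [284.327, -584.523, 214.592] pointing down, gripper open.
Joint ranges: [-2.53, 2.53], [-0.31, 2.02], [-1.57, 1.55], [0.28, 2.44], [-1.29, 4.43], [0.15, 1.84], [-2.92, 2.92]. Speed limits (rad/s): [2.57, 2.57, 3.14, 3.14, 3.14, 3.14, 3.14].

### API

Orientations are given as a rotation vector (axis times angle).
In Python, from cell import robot, grip, kin, viewer gives the robot as it stands. Calls block until the motion is done:
- robot.movep(position, orientation): joint-space move of the TCP to a pose.
- robot.servo_line(position, feed=150, rotation=None): straight line of the TCP; rotation=None keeps the orientation; feed is the mean speed in mm/s.
- robot.goto_joints(angles): joint-space move.
- grip(opening, newtons=None): opening from 0.0 (shut) to 1.0 (fully open); newtons is the grip in N (None keeps the last); returns when the fingers have stopped.
- robot.hold(seconds).
- kin.ik(position, orientation): joint angles nearest the present ones, or None.
- robot.observe(): the state.
- viewer.read_camera(name): name is "side" or "top" or "wrist"; returns the picture (384x512x3 uint8, red, green, blue); there is no depth.
- viewer.camera_info(name): a dict with "camera_matrix" (3x3 intrinsics, pixels), "R" (3x3) and "t" (3): a world point X has camera coordinates R X + t. Camera axes: x right, y down, z forward; pixel columns grow to the right and rows downward; lengths in mm; the calibration is good to about 2 mm. A picture is of the moment at which its call begins: read the wrist's pose just before it. camera_info takes no time and is no camera call; for the wrist camera it gives the pose at the moment of the call.
A pose or a line that the arm cannot do raises robot.IKError and nothing moves.
- robot.job_done(): hands the job in; it is judged then, once.
Trained networks look in the newest picture that a camera, given by its name, has taken for a name from the list of things; names that differ only in an ending like _2 or _b are one class to them, and where a whole thing is asked for, a point or a joint stands for the part that bears it (a point fixed in the world has none). Each returns a list of dicts, best first, with "confidence" (0 to 1); they miss things now and then, are a little off and sometimes report something else, mostly with a low value. They report only what shows in the picture. A call takes as long as a camera call. They do not tell look-alikes from the thing itself.
- viewer.silhouettes(name, camera): "mask" (384x512 bool, what is visible of it).
- viewer.pinpoint(name, camera): "at" ([x, y, z] in mm, in the coordinates of the camera as it stood for that picture, good to about 4 mm: a listed point, or the origin of a listed thing).
The state is a dict: "t": time; "joints": joint angles; "joint_velocities": joint speeds; "joint_torque": joint torques, N m; "tcp_pos": TCP position; "tcp_rot": TCP orientation; "contact_force": force on the tool from outside, world axes, zero at the start; "wrist_torque": the same for the moment, N m; "grip_width": opening from 0.0 (shut) to 1.0 (fully open); "grip_force": force on a finger pad.
Only numpy, scipy, OpenCV 4.12 (cv2) and the standard library are available. Lean on these libraries where they do the work, as an engineer would, in place of code of your own. Each camera call takes 0.05 s, during which the arm holds its last target. There are 200 camera calls.

## Working session

There is one attempt and no reset: what is moved stays moved. The work goes in short steps, each a Python script; the robot and the scene stay as the last script left them, time stands still between calls to the robot, and variables do not carry over. Pictures are saved under pics/ and viewed, at most 10 in all, crops included, and the job is handed in when it is done.

```bash
ls; mkdir -p pics; cat > h.py <<'E'
import numpy as np, cv2
from cell import robot, grip, kin, viewer
def w(cam,p,ci=None):
    c=ci or viewer.camera_info(cam); return np.array(c["R"]).T@(np.array(p)-np.array(c["t"]))
def px(cam,X):
    c=viewer.camera_info(cam); q=np.array(c["camera_matrix"])@(np.array(c["R"])@np.array(X)+np.array(c["t"])); return q[:2]/q[2]
E
python3 - <<'E'
from h import *
ims=[]
for c in ["top","side"]:
    im=viewer.read_camera(c); ims.append(im)
    for n in ["pink_handle","dispenser_pink","pink_tin_1"]:
        for d in viewer.pinpoint(n,c):
            X=w(c,d["at"]); print(c,n,round(d["confidence"],2),X.round(0),px(c,X).round(0))
cv2.imwrite("pics/a.png",cv2.resize(np.vstack(ims),None,fx=.78,fy=.78)[:,:,::-1]) 
s=robot.observe();print(s["t"],s["tcp_rot"])
E
```

```text
pics
top pink_handle 0.79 [523. -37. 140.] [336. 192.]
top dispenser_pink 0.63 [614. -42.  -3.] [326. 160.]
top dispenser_pink 0.17 [616. -42. 102.] [334. 153.]
top pink_tin_1 0.94 [614. -45. 122.] [337. 152.]
top pink_tin_1 0.82 [560.  66.   4.] [285. 182.]
top pink_tin_1 0.74 [406.  97.  -0.] [274. 243.]
top pink_tin_1 0.58 [439.  -3.  -1.] [313. 229.]
top pink_tin_1 0.54 [617. -42. 103.] [334. 152.]
side pink_handle 0.63 [526. -29. 140.] [316. 275.]
side dispenser_pink 0.61 [611. -44.   0.] [347. 282.]
side pink_tin_1 0.96 [403. 101.  -0.] [219. 276.]
side pink_tin_1 0.9 [555.  65.  -4.] [293. 253.]
side pink_tin_1 0.83 [435.   5.  -0.] [259. 309.]
side pink_tin_1 0.66 [611. -40. 124.] [358. 259.]
side pink_tin_1 0.64 [644.  81.   1.] [324. 225.]
side pink_tin_1 0.52 [611. -43. 104.] [356. 264.]
0.4 [-3.06127609e+00 -7.05012253e-01  1.17978723e-04]
```

View pics/a.png

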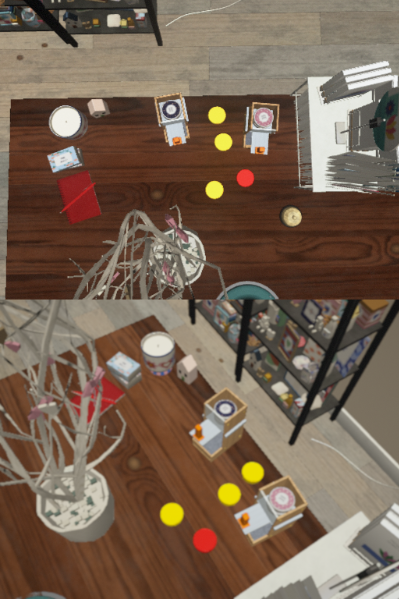

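The pink dispenser is at about top (337,152), with its orange handle at (336,192). The navy one is at about (220,138), handle (226,180), and is the main look-alike. The yellow tins are at about (278,147), (285,182) and (274,243) and the red tin at (314,228), none of which is meant. A white object on the right at about x>385 needs avoiding. Next is one close crop and a clearance check.

```bash
python3 - <<'E'
from h import *
t=viewer.read_camera("top"); m=viewer.silhouettes("pink_handle","top"); 
s=viewer.read_camera("side"); 
a=cv2.resize(t[100:290,270:512],None,fx=3,fy=3,interpolation=cv2.INTER_CUBIC)
b=cv2.resize(s[200:384,250:512],None,fx=2.2,fy=2.2,interpolation=cv2.INTER_CUBIC)
cv2.imwrite("pics/b.png",a[:,:,::-1]);cv2.imwrite("pics/c.png",b[:,:,::-1])
for d in m: 
    r=cv2.minAreaRect(np.argwhere(d["mask"])[:,::-1].astype(np.float32)); print(d["confidence"],d["mask"].sum(),r)
for X in [[284,-584,214],[600,-200,0],[600,-200,200],[0,0,0],[600,-40,0]]: print(X,px("top",X).round(),px("side",X).round())
c=viewer.camera_info("top");print(np.array(c["R"]).round(2),w("top",[0,0,0]).round())
print(w("side",[0,0,0]).round())
o=robot.observe()["tcp_pos"];print(o,w("wrist",[0,0,0]).round(),np.array(viewer.camera_info("wrist")["R"]).round(2),viewer.camera_info("wrist")["camera_matrix"])
E
```

```text
0.73 656 ((335.1794128417969, 169.1676483154297), (24.61957550048828, 56.9088020324707), 4.39870548248291)
[284, -584, 214] [619. 302.] [453. 854.]
[600, -200, 0] [388. 164.] [394. 355.]
[600, -200, 200] [418. 151.] [428. 331.]
[0, 0, 0] [318. 410.] [ 41. 447.]
[600, -40, 0] [326. 166.] [341. 284.]
[[-0.02 -1.    0.01]
 [-1.    0.02 -0.08]
 [ 0.08 -0.01 -1.  ]] [ 453.  148. 1094.]
[ 302. -198.  922.]
[ 284.32797321 -584.51693795  214.59013599] [ 344. -556.  384.] [[ 0.44 -0.9  -0.  ]
 [-0.87 -0.42  0.24]
 [-0.22 -0.1  -0.97]] [[265.06740809   0.         259.11205139]
 [  0.         265.06740809 194.70735389]
 [  0.           0.           1.        ]]
```

View pics/b.png

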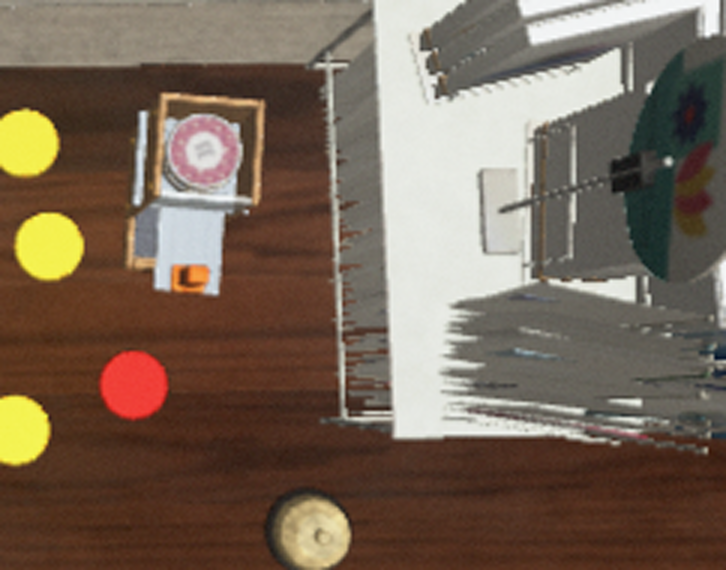

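View pics/c.png

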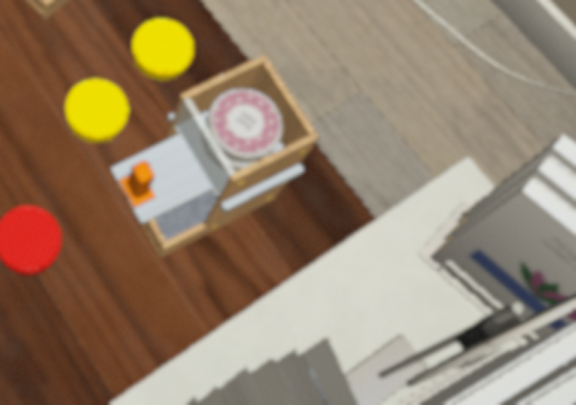

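Top crop: the pink-lidded tin sits in the wooden case at crop (203,150), and its orange handle is at (190,278). That matches the description, and the navy case is out of the crop. The yellow tins are at (25,143) and (50,245), the red one at (133,384). A tall, cluttered white unit starts at crop x≈330, so I'll fold the arm in before swinging. The side crop shows the same handle at (140,180).

```bash
cat >> h.py <<'E'
from scipy.spatial.transform import Rotation as Ro
def ori(yaw):
    c,s=np.cos(yaw),np.sin(yaw)
    return Ro.from_matrix(np.array([[c,s,0],[s,-c,0],[0,0,-1.]])).as_rotvec()
E
python3 - <<'E'
from h import *
def rep(): o=robot.observe(); print(round(o["t"],2),o["tcp_pos"].round() if hasattr(o["tcp_pos"],'round') else o["tcp_pos"],np.round(o["joints"],2))
for p,a in [([190,-380,340],-1.1),([400,-70,340],-.15)]:
    print(kin.ik(p,ori(a)))
    robot.movep(p,ori(a)); rep()
ims=[]
for p in [[470,-35,290],[530,-35,290]]:
    robot.movep(p,ori(-.1)); rep()
    ci=viewer.camera_info("wrist"); im=viewer.read_camera("wrist"); ims.append(im)
    np.savez(f"v{p[0]}.npz",im=im,**{k:np.array(v) for k,v in ci.items() if k in("R","t","camera_matrix")})
    for n in ["pink_handle","dispenser_pink","pink_tin_1"]:
        for d in viewer.pinpoint(n,"wrist"): 
            if d["confidence"]>.4: print(n,round(d["confidence"],2),w("wrist",d["at"],ci).round(1))
cv2.imwrite("pics/d.png",cv2.resize(np.vstack(ims),None,fx=.78,fy=.78)[:,:,::-1])
print(robot.observe()["contact_force"])
E
```

```text
[ 0.81561531 -0.05620355  0.20464018  1.9620288   0.01209257  1.23461983
 -1.65484432]
1.98 [ 190. -380.  340.] [ 0.82 -0.06  0.2   1.96  0.01  1.23 -1.65]
[ 0.39414753 -0.06546228 -0.28458457  1.96949148 -0.01945369  1.2349964
 -1.60424492]
3.38 [400. -71. 340.] [ 0.4  -0.07 -0.28  1.97 -0.02  1.24 -1.6 ]
3.83 [470. -36. 289.] [ 0.33  0.11 -0.35  1.91  0.04  1.13 -1.71]
pink_handle 0.58 [520.6 -38.4 139.5]
dispenser_pink 0.64 [617.4 -47.5  -2.5]
pink_tin_1 0.97 [ 4.06e+02  9.52e+01 -3.00e-01]
pink_tin_1 0.75 [436.8  -4.9  -1.2]
pink_tin_1 0.74 [557.7  64.5  -0.6]
pink_tin_1 0.7 [644.1  87.1   2.3]
pink_tin_1 0.58 [617.4 -47.  126.1]
4.38 [530. -35. 290.] [ 0.3   0.22 -0.35  1.79  0.08  1.15 -1.74]
pink_handle 0.74 [520.7 -33.6 136.2]
pink_tin_1 0.91 [646.6  83.8   1.5]
pink_tin_1 0.86 [409.2  94.8  -1.7]
pink_tin_1 0.72 [556.9  63.5   3.5]
pink_tin_1 0.66 [436.9  -0.8  -0.9]
pink_tin_1 0.62 [615.9 -48.6 127.5]
[ 0.10358047  0.75322865 -0.2028466 ]
```

View image.

View pics/d.png

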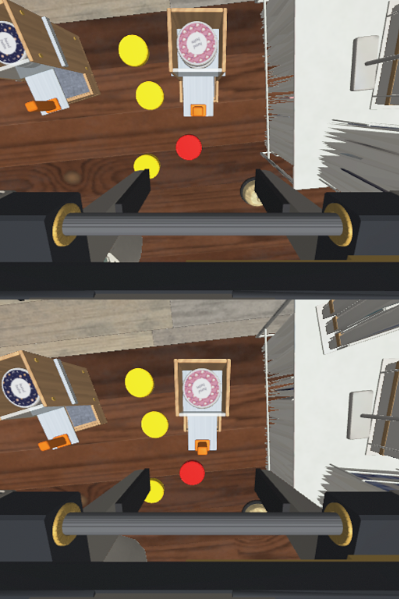

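Both wrist views show the pink case with its tin at (196,42) and (202,388), and its orange handle at (198,110) and (202,446). The red tin lies in front. The navy case is well to the left at about (40,100). I'll rectify to known heights to get the yaw and the handle centre.

```bash
python3 - <<'E'
from h import *
cx,cy,S=570,-40,2.6   # image up=+x, left=+y ; px per mm
def rect(f,z):
    v=np.load(f); K,R,t=v["camera_matrix"],v["R"],v["t"]
    H=K@np.column_stack([R[:,0],R[:,1],R[:,2]*z+t])   # (x,y,1)->px
    A=np.array([[0,-1/S,cx+115],[-1/S,0,cy+70],[0,0,1]]) # (u,v,1)->(x,y,1)
    return cv2.warpPerspective(v["im"],H@A,(int(140*S),int(230*S)),flags=cv2.INTER_LINEAR|cv2.WARP_INVERSE_MAP)
pan=[]
rays={}
for f in ["v470.npz","v530.npz"]:
    v=np.load(f); im=v["im"]; hsv=cv2.cvtColor(im,cv2.COLOR_RGB2HSV)
    m=cv2.inRange(hsv,(8,170,120),(17,255,255)); m[:, :215]=0; m[:,300:]=0
    n,l,st,ce=cv2.connectedComponentsWithStats(m); i=1+np.argmax(st[1:,4]); print(f,st[i],ce[i].round(1))
    C=-v["R"].T@v["t"]
    x0,y0,ww,hh,_=st[i]
    for name,u in [("TL",(x0,y0)),("BR",(x0+ww,y0+hh)),("c",ce[i])]:
        d=v["R"].T@np.linalg.inv(v["camera_matrix"])@[u[0],u[1],1]; 
        print(name,*[(z,(C+d*(z-C[2])/d[2])[:2].round(1)) for z in(104,151)])
    print("cam",C.round())
a=rect("v530.npz",151); b=rect("v530.npz",104); 
for im,z in((a,151),(b,104)):
    hsv=cv2.cvtColor(im,cv2.COLOR_RGB2HSV)
o=np.hstack([a,b]); cv2.imwrite("pics/e.png",o[:,:,::-1]); print(o.shape)
E
```

```text
v470.npz [245 134  19  16 289] [253.8 141.4]
TL (104, array([531.3, -23.9])) (151, array([531.9, -26.5]))
BR (104, array([508.3, -46.6])) (151, array([512. , -46.1]))
c (104, array([520.7, -34.3])) (151, array([522.7, -35.5]))
cam [536. -43. 458.]
v530.npz [250 180  18  20 271] [258.6 189.5]
TL (104, array([531. , -23.2])) (151, array([539.6, -25.8]))
BR (104, array([500.4, -45. ])) (151, array([513.1, -44.7]))
c (104, array([516.5, -33.5])) (151, array([527.1, -34.7]))
cam [596. -43. 459.]
(598, 728, 3)
```

View pics/e.png

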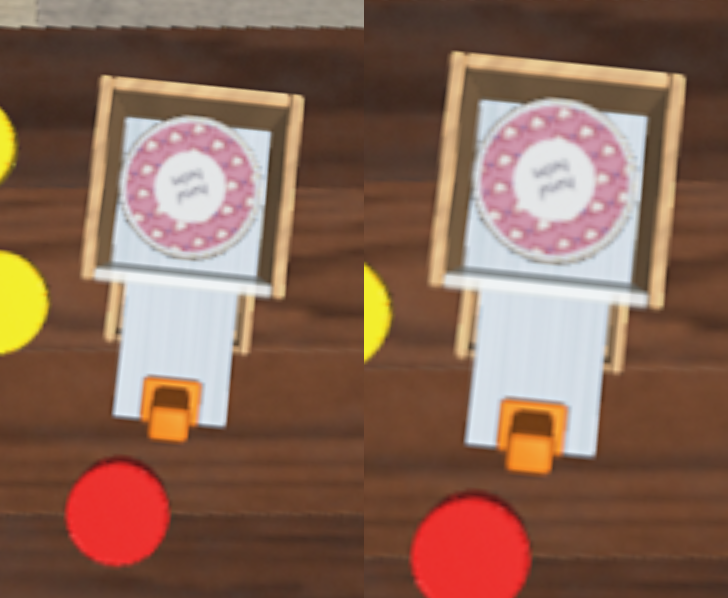

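Rectified to z=151 (left panel), the rim corners at (103,77), (303,96) and (82,278) give a yaw of about -0.10 rad and a case centre of about (612.6,-44). The handle top at (169,424) puts the handle at about (522,-35), roughly 1 mm from home. The two views agree on the handle height, at about 0.145–0.15 m. Now I'll grasp and pull.

```bash
python3 - <<'E'
from h import *
def rep(s=""): o=robot.observe(); print(s,round(o["t"],2),np.round(o["tcp_pos"],1),np.round(o["contact_force"],1),round(o["grip_width"],3),np.round(o["grip_force"],1))
yaw=-.1; ex=np.array([np.cos(yaw),np.sin(yaw),0]); P=np.array([522,-35,119.])
assert kin.ik(P-72*ex,ori(yaw)) is not None
robot.movep(P+[0,0,60],ori(yaw)); grip(.5); rep("above")
robot.servo_line(P,feed=80); rep("down")
grip(0,25); rep("grip")
for d in (20,62,68,70,72):
    robot.servo_line(P-d*ex,feed=80); rep(d)
    if -robot.observe()["contact_force"]@ex<-12 and d>60: print("stop");break
robot.hold(.5); rep()
a=viewer.read_camera("top")
b=viewer.read_camera("side")
for d in viewer.pinpoint("pink_tin_1","side"):
    if d["confidence"]>.3: print(round(d["confidence"],2),w("side",d["at"]).round())
o=np.hstack([cv2.resize(a[110:240,270:400],(400,400)),cv2.resize(b[200:330,270:400],(400,400))])
cv2.imwrite("pics/f.png",o[:,:,::-1])
E
```

```text
above 5.92 [522.  -35.  178.9] [-0.3 -0.1 -0.6] 0.504 0.0
down 6.82 [522.4 -35.  119.3] [-0.2  0.4  0.1] 0.501 0.0
grip 7.38 [522.2 -34.4 119.2] [-0.8  2.3  1.9] 0.173 25.0
20 7.78 [501.7 -32.4 119.2] [-1.2  3.7  2.5] 0.167 25.0
62 8.45 [459.9 -28.2 119.2] [-1.4  4.9  3.9] 0.174 25.0
68 8.7 [454.5 -27.7 119.2] [0.6 5.8 2.3] 0.17 25.0
70 8.95 [454.5 -27.6 119.2] [ 7.6  4.1 -4.4] 0.168 25.0
72 9.2 [454.4 -27.6 119.3] [12.4  3.4 -9.5] 0.172 25.0
 9.7 [454.3 -27.6 119.3] [12.4  2.9 -9.9] 0.173 25.0
0.61 [435.   2.   3.]
0.56 [557. -39.  24.]
0.56 [403.  96.  -1.]
0.37 [592. -39.  26.]
```

View pics/f.png

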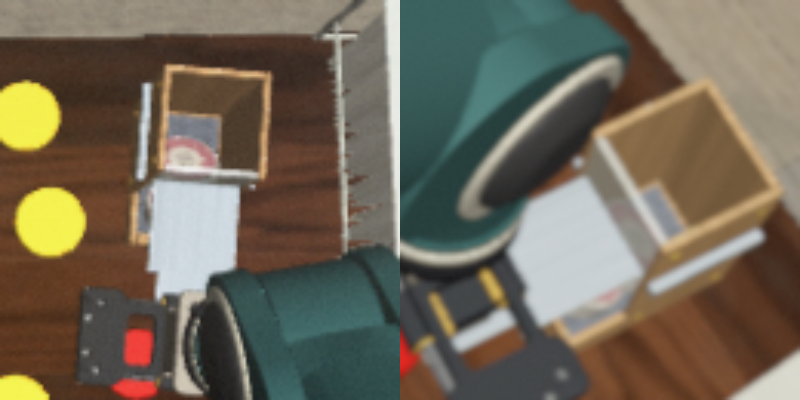

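The gate hit its outer stop (TCP x=454.4, force rising to 12 N). The shaft is empty in both views at (215,120) and (690,160), and pink shows in the tray. Now I'll push home, which is 70 mm back at x≈524, and check by force.

```bash
python3 - <<'E'
from h import *
def rep(s=""): o=robot.observe(); print(s,round(o["t"],2),np.round(o["tcp_pos"],1),np.round(o["contact_force"],1),round(o["grip_width"],3)); return o
yaw=-.1; ex=np.array([np.cos(yaw),np.sin(yaw),0]); P=np.array([522,-35,119.])
robot.servo_line(P-66*ex,feed=80); rep()
robot.servo_line(P-4*ex,feed=80); rep(-4)
for d in (0,2,3,4,5,6,7,8):
    robot.servo_line(P+d*ex,feed=40); o=rep(d)
    if np.array(o["contact_force"])@ex<-16: print("home");break
robot.hold(.2); rep()
grip(.5); rep("open")
robot.servo_line(np.array(robot.observe()["tcp_pos"])+[0,0,60],feed=120)
robot.movep([470,-35,290],ori(yaw)); rep()
im=viewer.read_camera("wrist"); ci=viewer.camera_info("wrist")
np.savez("v2.npz",im=im,**{k:np.array(ci[k]) for k in("R","t","camera_matrix")})
for n in ["pink_handle","pink_tin_1"]:
    for d in viewer.pinpoint(n,"wrist"): 
        if d["confidence"]>.3: print(n,round(d["confidence"],2),w("wrist",d["at"],ci).round(1))
b=viewer.read_camera("side")
a=im[0:160,180:340]
o=np.hstack([cv2.resize(a,(400,400)),cv2.resize(b[200:330,270:400],(400,400))])
cv2.imwrite("pics/g.png",o[:,:,::-1])
E
```

```text
10.1 [457.5 -27.9 119.3] [1.6 4.7 2.1] 0.173
-4 11.03 [518.9 -34.1 119.3] [2.1 5.  2.2] 0.17
0 11.28 [522.7 -34.5 119.3] [1.7 4.9 3.2] 0.171
2 11.53 [524.1 -34.7 119.3] [-1.   5.3  3.8] 0.174
3 11.78 [524.1 -34.7 119.2] [-3.3  5.2  7. ] 0.172
4 12.03 [524.1 -34.7 119.2] [-5.3  5.8  9.9] 0.17
5 12.28 [524.2 -34.7 119.2] [-7.9  5.6 12. ] 0.175
6 12.53 [524.2 -34.7 119.1] [-11.1   5.5  15.3] 0.17
7 12.78 [524.3 -34.7 119. ] [-14.4   6.6  17.7] 0.175
8 13.03 [524.4 -34.7 119. ] [-15.4   6.5  20.5] 0.173
home
 13.22 [524.4 -34.7 119. ] [-16.3   6.6  19.6] 0.173
open 13.83 [529.9 -36.  118.9] [-0.2  0.7  0.1] 0.497
 15.06 [469.8 -35.3 289.4] [-0.   0.3 -0.5] 0.502
pink_tin_1 0.98 [647.4  82.8  -1.7]
pink_tin_1 0.8 [407.   93.3  -2.6]
pink_tin_1 0.72 [432.9  -3.8  -2. ]
```

View pics/g.png

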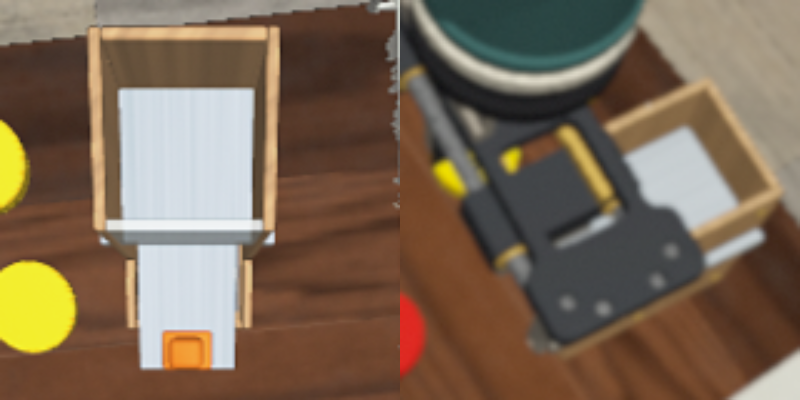

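The force rose from 524.1 on, 70 mm from the outer stop, so the gate is home. The shaft now shows only the empty plate at (185,150), and the handle is free at (188,350). One last look at the tray with the arm out of the way.

```bash
python3 - <<'E'
from h import *
robot.movep([400,-70,340],ori(-.15)); robot.movep([190,-380,340],ori(-1.1))
a=viewer.read_camera("top")
for n in ["pink_handle","pink_tin_1"]:
    for d in viewer.pinpoint(n,"top"):
        if d["confidence"]>.2: print(n,round(d["confidence"],2),w("top",d["at"]).round())
b=viewer.read_camera("side")
for n in ["pink_handle","pink_tin_1"]:
    for d in viewer.pinpoint(n,"side"):
        if d["confidence"]>.2: print(n,round(d["confidence"],2),w("side",d["at"]).round())
o=np.hstack([cv2.resize(a[120:240,280:400],(400,400),interpolation=cv2.INTER_CUBIC),cv2.resize(b[220:320,290:390],(400,400),interpolation=cv2.INTER_CUBIC)])
cv2.imwrite("pics/i.png",o[:,:,::-1]); print(robot.observe()["t"])
E
```

```text
pink_tin_1 0.92 [643.  83.  -4.]
pink_tin_1 0.81 [439.  -2.  -1.]
pink_tin_1 0.72 [408.  99.  -1.]
pink_tin_1 0.68 [561.  67.   1.]
pink_tin_1 0.47 [562. -38.  21.]
pink_handle 0.83 [526. -31. 136.]
pink_tin_1 0.95 [556.  64.  -2.]
pink_tin_1 0.82 [403.  96.  -1.]
pink_tin_1 0.81 [439.   4.   0.]
pink_tin_1 0.72 [557. -36.  24.]
pink_tin_1 0.67 [642.  81.  -0.]
pink_tin_1 0.42 [589. -42.  27.]
17.4167
```

View pics/i.png

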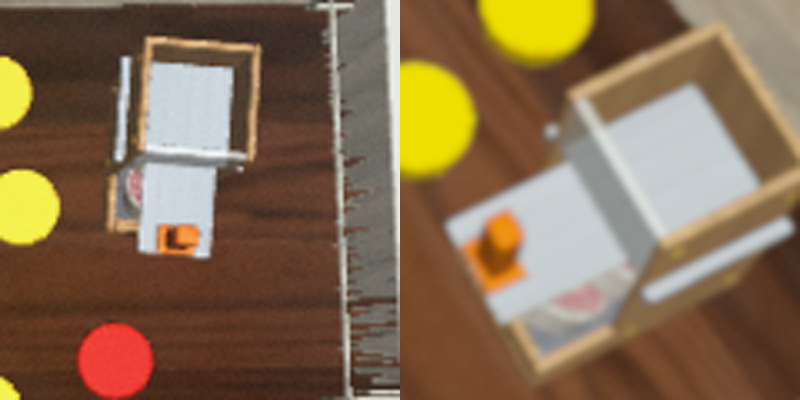

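Pink tins show in the tray at (135,190) in the top crop and (575,300) in the side crop, inside the lip. The shaft is empty, the gate is home, and the arm is clear.

```bash
python3 -c "
from h import *
print(robot.job_done())"
```

```text
the job is handed in; nothing more can be done
None
```

I pulled the pink dispenser's gate to its outer stop and both pink tins dropped out of the shaft into the tray, though one is mostly hidden under the gate plate. I then pushed the gate home and released it, without going near the navy dispenser, and handed in at about 17 s; no verdict came back.

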